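Lock the corker's depth stop with its second nut

TASK

The depth stop of the bar-top corker has been set with the round brass nut on its threaded stud. Run the steel hex nut above it down the stud (clockwise, right-hand thread) and tighten it until the orange sprung ring between the nuts is pressed all the way into the brass nut, so that the two nuts are locked together. Do not tighten so hard that the brass nut turns, do not disturb the bottle, steel cup and candle glass, and let go when done.

Things in the scene. Friction and masses are not known exactly. Their poses are not given: they have to be found in the camera images.
- corker: Bar-top corker fixed to the bar: dark oak board 280 x 130 x 24 mm, origin under the board's centre, x along its length. A vertical threaded stud of 25 mm stands on its x axis at x = -50 mm and ends 148 mm above the bar, carrying both nuts. A column 104 mm high stands at x = +90 mm with a folded lever reaching back to x = +215 mm.
- lock_nut_hex (a point): On the axis of the steel lock nut (upper nut), 16 mm below its flat top and 16 mm above its flange. The nut is a hexagon 46 mm across flats, 53 across corners, 32 mm high, on a round flange 64 mm wide, 6 mm thick; the stud's end stands 0 to 25 mm out of its top. z is up; the point turns with the nut: corners of the hexagon lie along its +x axis and every 60 degrees, flats face +y and -y.
- lock_nut_bottom (a point): Centre of the underside of the lock nut's flange, 22 mm below lock_nut_hex. The nut runs against a steady friction of about 0.22 N m and stays where it is left; once it meets the ring the torque rises to about 0.3 N m as the ring goes home, then by about 0.5 N m for each further rad as the nuts jam.
- lock_nut (a joint): Turn of the steel lock nut about the stud, rad; grows clockwise seen from above (tightening). The nut descends 20 mm a full turn (3.18 mm a rad). From the start about 2.4 to 4.5 rad are needed in all, so several grasps of 1 to 1.5 rad.
- set_top (a point): Centre of the flat top face of the brass set nut (lower nut): round, 57 mm diameter, 16 mm high, knurled rim. When locked, the lock nut's flange lies on this face.
- set_mark (a point): White dot on the top of the brass nut near its rim, 24.5 mm from the axis; it moves if the brass nut turns. The brass nut holds by friction and is dragged round if the lock nut is tightened to more than about 0.7 N m; 0.4 to 0.5 N m locks it well.
- lock_ring (a joint): Travel of the orange sprung ring (41 mm diameter) into the top of the brass nut, m: 0 = standing 5 mm proud, 0.005 = pressed flush, which takes 25 N. It springs back if the lock nut is backed off. While it stands proud an orange band shows between the nuts.
- bottle: Full half-bottle of red wine with a red capsule, 58 mm diameter, 235 mm tall, standing beside the corker; origin at the centre of its foot. Leave alone.
- cup: Grey steel ice cup with a strap handle, 58 x 79 x 92 mm, origin at the centre of its foot. Leave alone.
- candle_glass: Low round votive glass, 74 mm diameter, 43 mm high, origin at the centre of its foot. Leave alone.

How it is judged:
By the outcome, as a careful person would: the job done as asked, in the order asked, and still so for the second after the job is handed in, with the robot touching nothing.
It also fails if it takes over 64 s, if anything falls off the work surface, if the arm or the gripper's body presses on something with over 40 N, if the wrist force passes 120 N, or if a joint passes its speed limit or range.

ROBOT

A 6-joint arm with a two-finger parallel gripper is mounted at the origin on a cart in front of the work surface, level with it; the furniture and walls round the work are solid. World frame = base frame: x ahead of the robot, y to its left, z up, the work surface at z = 0. Lengths are in m, angles in degrees, forces in N, time in s.
With the tool pointing down it reaches from about 0.275 to 0.75 m from the base axis. Payload 10.2 kg.
Tool frame: the origin (TCP) lies midway between the tips of the shut fingers; the grasp point (between the pads) lies 19 mm behind it (r.tcp_to_grasp is the distance from the TCP to the grasp point, in m); z points along the fingers, y is the direction in which the jaws open and shut (so a half turn about z gives the same grasp; the last joint's range is limited). The gripper opens to 88 mm and grips with 3 to 60 N. Pads are 18 mm wide; open, the fingers measure 123 mm over their backs; the gripper's body (75 mm by 187 mm) begins 45 mm behind the grasp point.
Start: joints at [58.19, 17.928, 85.812, -0, 76.261, -12.8], TCP at [0.171, 0.496, 0.204] pointing down, gripper open.
Joint ranges: [-168.41, 168.41], [-55.51, 124.54], [10.69, 146.95], [-70.63, 250.63], [1, 178], [-165.06, 165.06]. Speed limits (degrees/s): [136.94, 136.94, 172.46, 180, 180, 180].

INTERFACE

Orientations are given as [roll, pitch, yaw] about the fixed x, y, z axes, in that order (R = Rz(yaw) Ry(pitch) Rx(roll)).
In Python, from station import readout, vision, r gives the robot as it stands.
- The arm moves only by the tool step_arm, never from a script. Its argument "moves" is a list of rows, each an object with "dp": the shift along the tool's x, y, z in cm, a list of three; "rotation": the turn, a rotation vector about the tool's x, y, z in rad, a list of three. A call has 1 to 12 rows; each row is the pose to reach, as a shift and turn from the pose measured when the call began, along the tool's axes at that moment; what a row does not reach only later rows make up. A row lasts 1/10 s, in which the tool goes at most 50 mm and 8.59 degrees, less where a joint would pass 70% of its speed; a pose out of reach is approached as far as the arm can. A call with a gripper value outside its range is refused whole. "gripper" is the finger opening in cm, from 0 to 8.81, set as the call begins (left out, the last holds). The fingers move at their own pace and stop on an object; "force" is the grip in N (left out, the last holds). Time passes only in rows, so rows that repeat a pose let the fingers close. It gives the time, the measured TCP pose, the force and the opening at its end, in the units of the state.
- readout.observe(): the state, without advancing time (a new reading comes with each control period).
- vision.snapshot(name): name is "scene" or "top" or "wrist"; returns a dict with "pixels" (420x560x3 uint8, red, green, blue), "range_z" (420x560 float32, m along the optical axis (not along the pixel's ray), 0 where there is no reading), "fx", "fy", "cx", "cy" (pixels), "R" (3x3) and "t" (3): a world point X has camera coordinates R X + t. Camera axes: x right, y down, z forward; pixel columns grow to the right and rows downward; lengths in m; the calibration is good to about 2 mm. A picture is of the moment at which its call begins.
- r.sign_off(): hands the job in, once; it reports no verdict.
The state is a dict: "time_s": time; "q": joint angles; "joint_velocities": joint speeds; "tau": joint torques, N m; "eef_pos": TCP position; "tool_rot": TCP orientation; "contact_force": force on the tool from outside, world axes, zero at the start; "ft_torque": the same for the moment, N m; "finger_gap": opening from 0.0 (shut) to 1.0 (fully open).
Only numpy, scipy, OpenCV 4.12 (cv2) and the standard library are available. Lean on these libraries where they do the work, as an engineer would, in place of code of your own. Each camera call takes 0.05 s, during which the arm holds its last target. There are 200 camera calls.

## Working session

There is one attempt and no reset: what is moved stays moved. The work goes in short steps, Python scripts to look and compute and a tool call to move; the robot and the scene stay as the last step left them, time stands still between calls to the robot, and variables do not carry over. Pictures are saved under pics/ and viewed, about 8 in all and at most 12, crops included, and the job is handed in when it is done.

Besides the shell and the picture viewer there is one more tool, called after ">>>" as name(argument=value, ...) on one line, values as JSON. step_arm: Moves the arm, as the interface text tells. Its arguments: {"type":"object","properties":{"moves":{"type":"array"},"gripper":{"type":"number"},"force":{"type":"number"}},"required":["moves"]}

```bash
mkdir -p pics; ls
python3 - <<'E'
from station import readout, vision, r
import cv2,numpy as np
print(readout.observe()); print(r.tcp_to_grasp)
for n in ["scene","top"]:
    s=vision.snapshot(n); np.savez(f"{n}0.npz",**s)
    cv2.imwrite(f"pics/{n}0.png",s["pixels"][:,:,::-1])
a=[cv2.imread(f"pics/{n}0.png") for n in ["scene","top"]]
E
```

```text
pics
{'time_s': 0.0, 'q': array([ 5.81888490e+01,  1.79581912e+01,  8.58542776e+01, -1.62526930e-04,
        7.62614280e+01, -1.27988953e+01]), 'joint_velocities': array([-0.06547734,  0.02491108,  0.03466214,  0.03495948, -0.02791162,
       -0.03398459]), 'tau': array([-2.41554526e-04, -4.02216375e+01, -2.52269143e+01,  6.94472529e-02,
        3.52733640e-02, -8.96617257e-05]), 'eef_pos': array([0.17087317, 0.49610139, 0.20367053]), 'tool_rot': array([-1.79927904e+02, -1.62164279e-02,  1.60987773e+02]), 'contact_force': array([ 0.13842301, -0.16172293, -0.33467082]), 'ft_torque': array([ 0.02662903, -0.01105083,  0.00216678]), 'finger_gap': 1.0018580798744003}
0.0187
```

View pics/scene0.png

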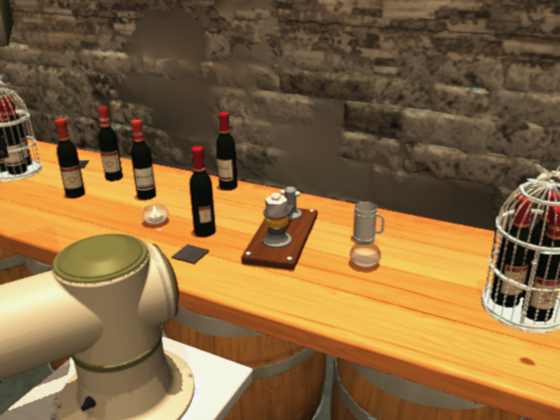

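View pics/top0.png

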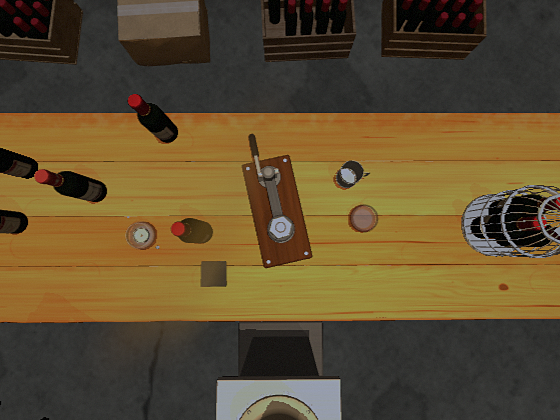

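The scene view shows the corker with the nut at about (276,212), the bottle to its left, and the cup and glass to its right. In the top view the nut is at about (281,229), the column at (269,173), the bottle cap at (180,229), the cup at (348,175) and the glass at (363,217).

```bash
cat > h.py <<'E'
import numpy as np,cv2
def cloud(s):
    z=s["range_z"];v,u=np.mgrid[:z.shape[0],:z.shape[1]]
    c=np.stack([(u-s["cx"])/s["fx"]*z,(v-s["cy"])/s["fy"]*z,z],-1)
    return (c-s["t"])@s["R"]
E
python3 - <<'E'
from h import *
s=np.load("top0.npz");P=cloud(s)
for n,(u,v) in dict(nut=(281,229),col=(269,173),bottle=(180,229),cup=(348,170),glass=(363,217),c1=(248,169),c2=(285,160),c3=(268,262),c4=(306,251)).items(): print(n,P[v,u].round(3))
sub=P[205:255,255:310].reshape(-1,3)
m=(sub[:,2]>.11);q=sub[m];print(m.sum(),q.mean(0),q[:,2].min(),q[:,2].max(),q.min(0),q.max(0))
for h in np.arange(.02,.2,.01): print(round(h,2),((sub[:,2]>h)&(sub[:,2]<h+.01)).sum(),end='; ')
im=s["pixels"][140:275,230:325,::-1]
a=cv2.resize(im,None,fx=4.2,fy=4.2,interpolation=cv2.INTER_CUBIC)
b=np.load("scene0.npz")["pixels"][175:275,235:330,::-1]
b=cv2.resize(b,(390,410),interpolation=cv2.INTER_CUBIC)
o=np.zeros((600,800,3),np.uint8);o[:a.shape[0],:a.shape[1]]=a;o[:410,405:795]=b
cv2.imwrite("pics/crop0.png",o)
E
```

```text
nut [ 0.532 -0.007  0.147]
col [0.669 0.022 0.106]
bottle [0.529 0.199 0.234]
cup [ 0.696 -0.188  0.003]
glass [ 0.568 -0.224  0.009]
c1 [0.695 0.08  0.025]
c2 [ 0.718 -0.018  0.027]
c3 [0.451 0.027 0.025]
c4 [ 0.479 -0.071  0.024]
354 [ 0.53606761 -0.00499556  0.15490286] 0.11068254522947402 1.0115315632337316 [ 0.49901305 -0.02809931  0.11068255] [0.5638817  0.02055291 1.01153156]
0.02 1744; 0.03 43; 0.04 0; 0.05 28; 0.06 83; 0.07 0; 0.08 0; 0.09 0; 0.1 206; 0.11 2; 0.12 1; 0.13 232; 0.14 111; 0.15 2; 0.16 0; 0.17 0; 0.18 0; 0.19 0;
```

View pics/crop0.png

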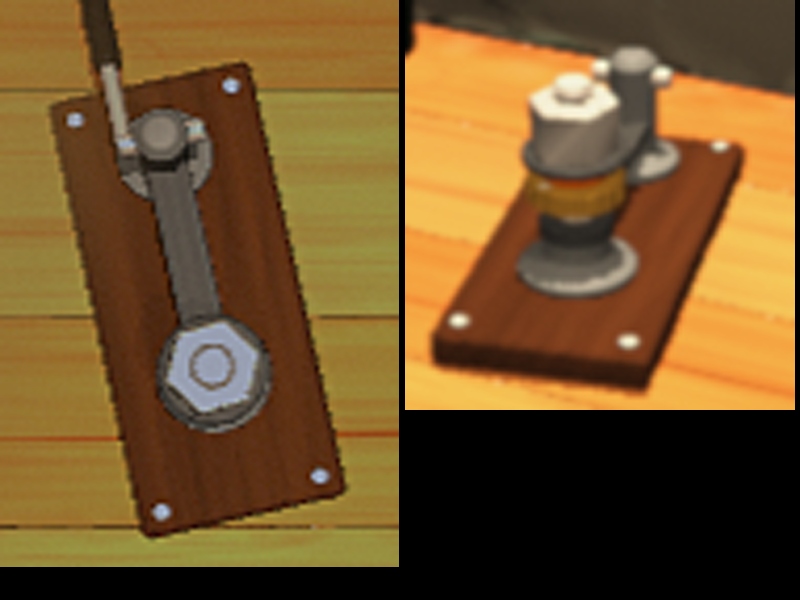

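The crop shows the hex nut with its stud end at about crop (212,366), a wide flange below it, and an orange band above the brass nut. An arm links the column and the stud under the nut. Next I'll fit the hex centre and angle.

```bash
cat >> h.py <<'E'
def hexfit(s,c0=(.533,-.006),R=.032):
    # hex top rim: points near top height, fit centre + angle by rendering
    P=cloud(s).reshape(-1,3);d=np.hypot(P[:,0]-c0[0],P[:,1]-c0[1])
    q=P[(d<R)&(P[:,2]>.095)&(P[:,2]<.16)]
    ann=q[(np.hypot(*(q[:,:2]-c0).T)>.014)&(q[:,2]>.1165)]
    z=np.median(ann[ann[:,2]>np.percentile(ann[:,2],50)-.004][:,2])
    top=q[q[:,2]>z-.004][:,:2]
    out=P[(d<.05)&(P[:,2]<z-.006)][:,:2]
    best=None
    f=lambda p,c,a:np.max([np.abs((p-c)@[np.cos(a+k),np.sin(a+k)]) for k in np.pi/6+np.arange(3)*np.pi/3],0)
    for a in np.radians(np.arange(-30,30,1)):
        for dx in np.arange(-.006,.0061,.001):
            for dy in np.arange(-.006,.0061,.001):
                c=np.array(c0)+[dx,dy]
                cost=np.maximum(f(top,c,a)-.023,0).sum()+np.maximum(.023-f(out,c,a),0).sum()
                if best is None or cost<best[0]: best=(cost,c,np.degrees(a))
    return z,best,len(top)
E
python3 - <<'E'
from h import *
s=np.load("top0.npz");print(hexfit(s)); P=cloud(s)
print((-s["R"].T@s["t"]).round(3))
b=P[225:236,180:213];print('bottle',b[b[...,2]>.12].mean(0), )
q=P[205:255,255:310].reshape(-1,3)
h=q[(q[:,2]>.095)&(q[:,2]<.16)];print(np.percentile(h[:,2],[2,10,20,30,40,50,60,70,80,90,98]).round(4))
l=P[130:185,240:265];l=l[(l[...,2]>.03)];print('lever',l.min(0),l.max(0))
k=P[150:190,330:372];k=k[k[...,2]>.07];print('cup',k.mean(0))
E
```

```text
(np.float64(0.13773434236248314), (np.float64(0.00010632288884054875), array([ 0.537, -0.005]), np.float64(-13.0)), 342)
[ 0.499 -0.013  1.012]
bottle [0.52839874 0.18536292 0.19376322]
[0.1029 0.1047 0.1056 0.1069 0.1352 0.1368 0.1377 0.1387 0.1401 0.1474
 0.1495]
lever [ 0.49901305 -0.0132325   0.03033814] [0.78705815 0.08217242 1.01153156]
cup [ 0.6674968  -0.17584201  0.13431041]
```

>>> step_arm(moves=[{"dp":[0,0,-5],"rotation":[0,0,0]},{"dp":[0,0,-10],"rotation":[0,0,0]},{"dp":[-4,-3,-11],"rotation":[0,0,-0.1]},{"dp":[-8,-6,-11],"rotation":[0,0,-0.2]},{"dp":[-12,-8.5,-11],"rotation":[0,0,-0.3]},{"dp":[-16,-11,-11],"rotation":[0,0,-0.4]},{"dp":[-20,-14,-11],"rotation":[0,0,-0.5]},{"dp":[-24,-17,-11],"rotation":[0,0,-0.6]},{"dp":[-28,-19.5,-11],"rotation":[0,0,-0.7]},{"dp":[-32,-22.5,-11],"rotation":[0,0,-0.8]},{"dp":[-36,-25,-11],"rotation":[0,0,-0.9]},{"dp":[-40,-28,-11],"rotation":[0,0,-1.0]}], gripper=8.8)

```text
time_s: 1.3
eef_pos: [0.4587, 0.0995, 0.3138]
tool_rot: [-180.0, -0.1, -141.5]
contact_force: [1.0, 1.4, 1.0]
finger_gap: 1.001
```

>>> step_arm(moves=[{"dp":[0.1,-4,0],"rotation":[0,0,-0.05]},{"dp":[0.2,-8,0],"rotation":[0,0,-0.1]},{"dp":[0.4,-12,2],"rotation":[0,0,-0.15]},{"dp":[0.4,-13,5],"rotation":[0,0,-0.15]},{"dp":[0.4,-13,5],"rotation":[0,0,-0.15]},{"dp":[0.4,-13,5],"rotation":[0,0,-0.15]}])

```text
time_s: 1.9
eef_pos: [0.5363, -0.0043, 0.2643]
tool_rot: [180.0, -0.1, -132.9]
contact_force: [-0.6, 0.3, -0.2]
finger_gap: 1.0
```

Run:
```python
from h import *
from station import readout, vision
o=readout.observe();print(o["eef_pos"],o["tool_rot"],o["q"],o["ft_torque"],o["contact_force"])
s=vision.snapshot("wrist");np.savez("w1.npz",**s)
cv2.imwrite("pics/w1.png",s["pixels"][:,:,::-1])
print(hexfit(s,(.535,-.005)),-s["R"].T@s["t"])
```

```text
[ 0.53625862 -0.0042872   0.26434527] [ 1.79960380e+02 -7.12129920e-02 -1.32886038e+02] [-1.29604492e+01  1.74061405e+01  7.75773722e+01 -4.21075253e-02
  8.50863531e+01 -1.50070754e+02] [ 0.09577002  0.06073772 -0.02538687] [-0.60199379  0.34936846 -0.22388994]
(np.float64(0.1373667415258448), (np.float64(0.026454622440035234), array([ 0.537, -0.006]), np.float64(-14.0)), 1872) [ 0.48056726 -0.06439529  0.44500449]
```

View pics/w1.png

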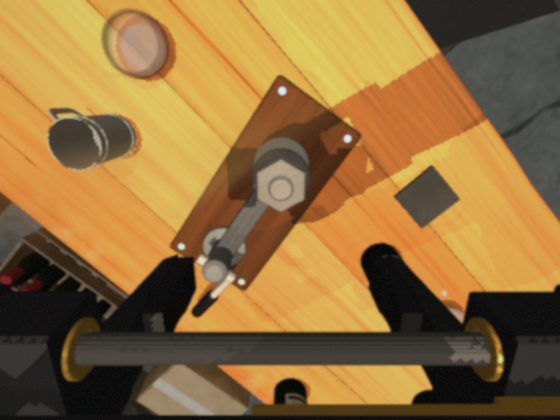

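The wrist view is clear. The hex top is at about (281,185), and the fit gives (0.537,-0.006), top z 0.137, corners at -14°. That agrees with the top view, and the jaws are lined up with a flat pair (137°). I'll go down and grip.

>>> step_arm(moves=[{"dp":[0.1,-0.2,4],"rotation":[0,0,0]},{"dp":[0.1,-0.2,8],"rotation":[0,0,0]},{"dp":[0.1,-0.2,11],"rotation":[0,0,0]},{"dp":[0.1,-0.2,13],"rotation":[0,0,0]},{"dp":[0.1,-0.2,14.5],"rotation":[0,0,0]},{"dp":[0.1,-0.2,15.4],"rotation":[0,0,0]},{"dp":[0.1,-0.2,15.4],"rotation":[0,0,0]},{"dp":[0.1,-0.2,15.4],"rotation":[0,0,0]}])

```text
time_s: 2.75
eef_pos: [0.538, -0.0061, 0.1126]
tool_rot: [-179.8, 0.0, -132.8]
contact_force: [0.4, -0.8, 0.6]
finger_gap: 1.0
```

>>> step_arm(moves=[{"dp":[0,0,0],"rotation":[0,0,0]},{"dp":[0,0,0],"rotation":[0,0,0]},{"dp":[0,0,0],"rotation":[0,0,0]},{"dp":[0,0,0],"rotation":[0,0,0]},{"dp":[0,0,0],"rotation":[0,0,0]},{"dp":[0,0,0],"rotation":[0,0,0]},{"dp":[0,0,0],"rotation":[0,0,0]},{"dp":[0,0,0],"rotation":[0,0,0]}], gripper=4, force=45)

```text
time_s: 3.55
eef_pos: [0.538, -0.0061, 0.1126]
tool_rot: [-179.8, 0.0, -132.8]
contact_force: [-0.2, -0.1, 0.4]
finger_gap: 0.458
```

```bash
cat > o.py <<'E'
from station import readout
o=readout.observe()
for k in ["time_s","eef_pos","tool_rot","contact_force","ft_torque","finger_gap","q"]: print(k,o[k])
E
python3 o.py
```

```text
time_s 3.55
eef_pos [ 0.5379942  -0.0060795   0.11258075]
tool_rot [-1.79835534e+02  4.51493061e-02 -1.32818584e+02]
contact_force [-0.23989992 -0.1315826   0.35414635]
ft_torque [0.08985955 0.06747437 0.02897943]
finger_gap 0.45772508717511873
q [-1.31082598e+01  2.45205192e+01  9.08680178e+01 -4.68841283e-02
  6.44462479e+01 -1.50269448e+02]
```

>>> step_arm(moves=[{"dp":[0,0,0],"rotation":[0,0,0]},{"dp":[0,0,0],"rotation":[0,0,0]}])

```text
time_s: 3.75
eef_pos: [0.538, -0.0061, 0.1126]
tool_rot: [-179.8, 0.0, -132.8]
contact_force: [-0.3, 0.4, 0.2]
finger_gap: 0.454
```

Run:
```python
from h import *
from station import readout, vision
print(readout.observe()["finger_gap"])
s=vision.snapshot("wrist")
a=s["pixels"][:,:,::-1]
b=vision.snapshot("scene")["pixels"][150:260,225:345,::-1]
b=cv2.resize(b,(458,420),interpolation=cv2.INTER_CUBIC)
cv2.imwrite("pics/w2.png",np.hstack([a[:,100:440],b]))
```

```text
0.45389021688298575
```

View pics/w2.png

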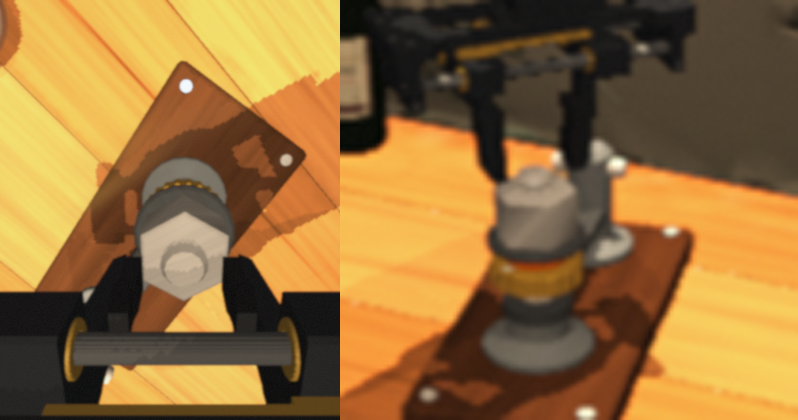

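Run:
```python
from h import *
from station import readout, vision
o=readout.observe();e=o["eef_pos"]
a=np.radians(137.2);y=np.array([np.cos(a),np.sin(a),0])
for n in ["scene","wrist"]:
    s=vision.snapshot(n);P=cloud(s);np.savez(n+"2.npz",**s)
    for k in (-.02,0,.02):
        c=s["R"]@(e+k*y)+s["t"];u,v=s["fx"]*c[0]/c[2]+s["cx"],s["fy"]*c[1]/c[2]+s["cy"]
        print(n,k,round(u),round(v),c[2].round(3))
    # points around the tool, per height
    d=(P-e).reshape(-1,3);ly=d@y;lx=d@np.array([y[1],-y[0],0]);
    for h in np.arange(-.012,.08,.008):
        m=(abs(d[:,2]-h)<.004)&(abs(ly)<.08)&(abs(lx)<.05)
        if m.sum(): print(n,'z',round(e[2]+h,3),m.sum(),'ly',np.percentile(ly[m],[1,25,50,75,99]).round(3),'lx',np.percentile(lx[m],[1,50,99]).round(3))
print(hexfit(np.load("wrist2.npz"),(.537,-.006)))
```

```text
scene -0.02 284 205 1.307
scene 0 276 207 1.301
scene 0.02 268 208 1.295
scene z 0.101 93 ly [-0.025 -0.004  0.014  0.026  0.034] lx [-0.035 -0.023  0.012]
scene z 0.109 90 ly [-0.022 -0.006  0.009  0.021  0.029] lx [-0.036 -0.021  0.009]
scene z 0.117 66 ly [-0.018 -0.004  0.009  0.021  0.027] lx [-0.03  -0.021  0.009]
scene z 0.125 63 ly [-0.019 -0.002  0.01   0.019  0.026] lx [-0.032 -0.022  0.003]
scene z 0.133 108 ly [-0.019 -0.007  0.008  0.019  0.026] lx [-0.031 -0.019  0.016]
scene z 0.141 69 ly [-0.016 -0.002  0.008  0.013  0.024] lx [-0.025 -0.012  0.005]
scene z 0.149 66 ly [-0.03  -0.019  0.     0.011  0.035] lx [-0.014 -0.008  0.008]
scene z 0.157 56 ly [-0.033 -0.023 -0.017  0.03   0.036] lx [-0.013 -0.008  0.008]
scene z 0.165 52 ly [-0.031 -0.021 -0.017  0.031  0.037] lx [-0.015 -0.009  0.009]
scene z 0.173 54 ly [-0.032 -0.023  0.023  0.032  0.038] lx [-0.015 -0.009  0.009]
scene z 0.181 53 ly [-0.036 -0.026 -0.018  0.034  0.039] lx [-0.013 -0.009  0.006]
scene z 0.189 75 ly [-0.034 -0.024 -0.018  0.031  0.04 ] lx [-0.014 -0.008  0.009]
wrist -0.02 249 242 0.197
wris
[... 473 characters left out ...]
.141 3596 ly [-0.021 -0.012  0.001  0.012  0.022] lx [-0.024 -0.008  0.021]
wrist z 0.149 1822 ly [-0.029 -0.005  0.001  0.007  0.029] lx [-0.012 -0.004  0.008]
wrist z 0.157 659 ly [-0.033 -0.025 -0.02   0.024  0.033] lx [-0.01  -0.008  0.009]
wrist z 0.165 912 ly [-0.034 -0.024 -0.     0.024  0.034] lx [-0.01  -0.008  0.01 ]
wrist z 0.173 1085 ly [-0.035 -0.024  0.02   0.025  0.035] lx [-0.01  -0.008  0.01 ]
wrist z 0.181 987 ly [-0.036 -0.028 -0.021  0.027  0.036] lx [-0.01  -0.008  0.008]
wrist z 0.189 1841 ly [-0.036 -0.025  0.02   0.026  0.036] lx [-0.01  -0.008  0.001]
(np.float64(0.13758942212586728), (np.float64(2.0646510368765654), array([ 0.537, -0.006]), np.float64(-13.0)), 6551)
```

Depth from both cameras puts the fingertips at z≈0.147, about 35 mm above the reported TCP and just over the nut top, so the jaws closed on air. I'll reopen, go lower, and measure the tips again.

>>> step_arm(moves=[{"dp":[0,0,0],"rotation":[0,0,0]},{"dp":[0,0,0],"rotation":[0,0,0]},{"dp":[0,0,0],"rotation":[0,0,0]},{"dp":[0,0,0],"rotation":[0,0,0]},{"dp":[0,0,0.5],"rotation":[0,0,0]},{"dp":[0,0,1],"rotation":[0,0,0]},{"dp":[0,0,1.5],"rotation":[0,0,0]},{"dp":[0,0,2],"rotation":[0,0,0]},{"dp":[0,0,2],"rotation":[0,0,0]}], gripper=7.4)

```text
time_s: 4.85
eef_pos: [0.5376, -0.006, 0.0917]
tool_rot: [-179.9, 0.0, -132.8]
contact_force: [0.6, -0.2, 1.1]
finger_gap: 0.843
```

```bash
cat > tip.py <<'E'
from h import *
from station import readout, vision
import sys
o=readout.observe();e=o["eef_pos"];print(e,o["tool_rot"],o["finger_gap"]*88.1,o["contact_force"],o["ft_torque"])
a=np.radians(o["tool_rot"][2]-90);y=np.array([np.cos(a),np.sin(a),0])
for n in ["scene","wrist"]:
    s=vision.snapshot(n);P=cloud(s);cv2.imwrite(f"pics/{n}_{sys.argv[1]}.png",s["pixels"][:,:,::-1])
    d=(P-e).reshape(-1,3);ly=d@y;lx=d@np.array([y[1],-y[0],0])
    for h in np.arange(.08,.17,.006):
        m=(abs(d[:,2]+e[2]-h)<.003)&(abs(ly)<.08)&(abs(lx)<.012)
        if m.sum(): print(n,'z',h.round(3),m.sum(),'ly',np.sort(ly[m])[[0,m.sum()//4,m.sum()//2,m.sum()*3//4,-1]].round(3))
E
python3 tip.py a
```

```text
[ 0.53762734 -0.00600533  0.09171562] [-1.79909771e+02  3.31424979e-03 -1.32818543e+02] 74.23222001539735 [ 0.63559225 -0.17754027  1.06739892] [ 0.08381213  0.03842041 -0.03623269]
scene z 0.08 7 ly [0.03  0.03  0.031 0.031 0.033]
scene z 0.086 18 ly [-0.026  0.025  0.029  0.03   0.032]
scene z 0.092 4 ly [0.02  0.021 0.023 0.024 0.024]
scene z 0.098 1 ly [0.032 0.032 0.032 0.032 0.032]
scene z 0.104 22 ly [-0.028  0.025  0.028  0.031  0.035]
scene z 0.11 7 ly [0.024 0.024 0.025 0.025 0.03 ]
scene z 0.116 8 ly [-0.021  0.025  0.025  0.025  0.026]
scene z 0.122 8 ly [0.024 0.025 0.025 0.026 0.045]
scene z 0.128 30 ly [-0.047 -0.036  0.024  0.04   0.05 ]
scene z 0.134 61 ly [-0.048 -0.035 -0.002  0.024  0.052]
scene z 0.14 59 ly [-0.05  -0.036  0.013  0.039  0.053]
scene z 0.146 65 ly [-0.05  -0.035  0.004  0.039  0.054]
scene z 0.152 39 ly [-0.049 -0.039 -0.035  0.046  0.055]
scene z 0.158 35 ly [-0.051 -0.04  -0.035  0.049  0.056]
scene z 0.164 33 ly [-0.049 -0.04   0.041  0.05   0.056]
scene z 0.17 48 ly [-0.052 -0.04  -0.035  0.046  0.057]
wrist z 0.104 495 ly [-0.031 -0.028 -0.025  0.029  0.032]
wrist z 0.11 1 ly [0.028 0.028 0.028 0.028 0.028]
wrist z 0.128 342 ly [-0.05  -0.038  0.036  0.038  0.048]
wrist z 0.134 1084 ly [-0.051 -0.037  0.01   0.036  0.05 ]
wrist z 0.14 2556 ly [-0.051 -0.017 -0.003  0.018  0.051]
wrist z 0.146 2770 ly [-0.052 -0.007  0.001  0.008  0.051]
wrist z 0.152 1011 ly [-0.053 -0.04  -0.002  0.039  0.052]
wrist z 0.158 937 ly [-0.053 -0.042 -0.038  0.042  0.052]
wrist z 0.164 914 ly [-0.054 -0.045 -0.037  0.043  0.053]
wrist z 0.17 1810 ly [-0.055 -0.043 -0.037  0.042  0.054]
```

The tips are now at z≈0.126, the same +34 mm offset, and centred laterally. Another 1.6 cm brings them to about 0.110, just above the flange top (0.1055).

>>> step_arm(moves=[{"dp":[0,0,0.5],"rotation":[0,0,0]},{"dp":[0,0,1],"rotation":[0,0,0]},{"dp":[0,0,1.6],"rotation":[0,0,0]},{"dp":[0,0,1.6],"rotation":[0,0,0]}])

```text
time_s: 5.35
eef_pos: [0.5376, -0.006, 0.0755]
tool_rot: [-179.9, -0.0, -132.8]
contact_force: [-0.3, 0.2, -0.6]
finger_gap: 0.837
```

>>> step_arm(moves=[{"dp":[0,0,0],"rotation":[0,0,0]},{"dp":[0,0,0],"rotation":[0,0,0]},{"dp":[0,0,0],"rotation":[0,0,0]},{"dp":[0,0,0],"rotation":[0,0,0]},{"dp":[0,0,0],"rotation":[0,0,0]},{"dp":[0,0,0],"rotation":[0,0,0]},{"dp":[0,0,0],"rotation":[0,0,0]}], gripper=3.5, force=45)

```text
time_s: 6.05
eef_pos: [0.5371, -0.0055, 0.0756]
tool_rot: [180.0, -0.0, -132.8]
contact_force: [-4.3, 3.6, 4.0]
finger_gap: 0.521
```

```bash
python3 tip.py b | grep -v wrist; python3 -c "
import cv2;cv2.imwrite('pics/b.png',cv2.resize(cv2.imread('pics/scene_b.png')[150:260,225:345],(458,420),interpolation=2))"
```

```text
[ 0.53709051 -0.00554195  0.0756371 ] [ 1.79996936e+02 -1.62609572e-02 -1.32822519e+02] 45.86196830899031 [-4.34566096  3.57491775  3.99221843] [ 0.68306968  0.69441552 -0.12485225]
scene z 0.08 6 ly [-0.027  0.028  0.029  0.03   0.031]
scene z 0.086 20 ly [-0.024  0.025  0.027  0.029  0.032]
scene z 0.092 2 ly [0.021 0.021 0.023 0.023 0.023]
scene z 0.098 2 ly [0.031 0.031 0.033 0.033 0.033]
scene z 0.104 14 ly [-0.028  0.024  0.029  0.031  0.034]
scene z 0.11 12 ly [-0.032 -0.028  0.025  0.029  0.037]
scene z 0.116 23 ly [-0.035 -0.027  0.025  0.033  0.039]
scene z 0.122 27 ly [-0.036 -0.025  0.028  0.038  0.039]
scene z 0.128 26 ly [-0.036 -0.029  0.027  0.038  0.039]
scene z 0.134 57 ly [-0.036 -0.017  0.013  0.025  0.04 ]
scene z 0.14 63 ly [-0.036 -0.022  0.008  0.029  0.041]
scene z 0.146 68 ly [-0.039 -0.022  0.003  0.027  0.042]
scene z 0.152 45 ly [-0.038 -0.027 -0.02   0.032  0.042]
scene z 0.158 29 ly [-0.039 -0.03  -0.025  0.036  0.042]
scene z 0.164 23 ly [-0.038 -0.031 -0.028  0.038  0.043]
scene z 0.17 7 ly [-0.029 -0.029 -0.029  0.052  0.053]
```

View pics/b.png

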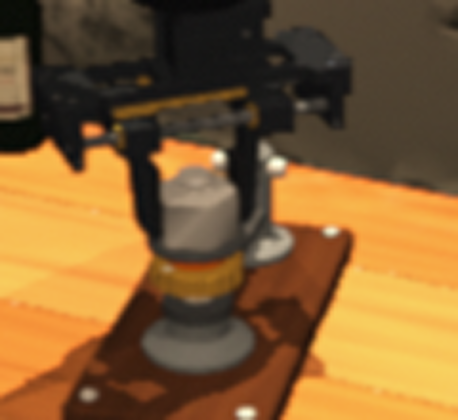

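It is gripped: opening 45.9 mm against 46 mm across flats, with the fingers on the hex above the flange at about crop (195,215) and the orange band still visible at (200,262). Now I'll turn clockwise, which is +z in the tool frame, going down 0.318 cm per rad.

>>> step_arm(moves=[{"dp":[0,0,0.03],"rotation":[0,0,0.1]},{"dp":[0,0,0.06],"rotation":[0,0,0.2]},{"dp":[0,0,0.1],"rotation":[0,0,0.3]},{"dp":[0,0,0.13],"rotation":[0,0,0.4]},{"dp":[0,0,0.16],"rotation":[0,0,0.5]},{"dp":[0,0,0.19],"rotation":[0,0,0.6]}])

```text
time_s: 6.75
eef_pos: [0.5377, -0.0066, 0.0738]
tool_rot: [-179.9, 0.0, -167.4]
contact_force: [0.9, -4.2, -2.4]
finger_gap: 0.516
```

```bash
python3 o.py
```

```text
time_s 6.75
eef_pos [ 0.53771111 -0.00657424  0.0738407 ]
tool_rot [-1.79859001e+02  4.77739881e-02 -1.67400303e+02]
contact_force [ 0.94976403 -4.17551807 -2.42515749]
ft_torque [-0.74583846 -0.22565236  0.24753332]
finger_gap 0.5158080364723837
q [ -13.13343629   27.34694943   93.07944501   -0.12337858   59.4694086
 -115.67049526]
```

Torque is +0.25 N m, in line with the stated friction, so the nut is turning. Continuing.

>>> step_arm(moves=[{"dp":[0,0,0.03],"rotation":[0,0,0.1]},{"dp":[0,0,0.06],"rotation":[0,0,0.2]},{"dp":[0,0,0.1],"rotation":[0,0,0.3]},{"dp":[0,0,0.13],"rotation":[0,0,0.4]},{"dp":[0,0,0.16],"rotation":[0,0,0.5]},{"dp":[0,0,0.19],"rotation":[0,0,0.6]},{"dp":[0,0,0.22],"rotation":[0,0,0.7]},{"dp":[0,0,0.25],"rotation":[0,0,0.8]}])

```text
time_s: 7.55
eef_pos: [0.5375, -0.0082, 0.0713]
tool_rot: [-179.8, 0.2, 146.6]
contact_force: [-4.3, -8.8, 0.0]
finger_gap: 0.518
```

```bash
python3 tip.py c | head -1; python3 -c "
import cv2;cv2.imwrite('pics/c.png',cv2.resize(cv2.imread('pics/scene_c.png')[150:260,225:345],(458,420),interpolation=2))"
```

```text
[ 0.53746754 -0.00817932  0.07125275] [-179.77269901    0.18633374  146.57280719] 45.63578142287158 [-4.32913437 -8.81660542  0.01047991] [-1.36041878  0.59779221  0.23290403]
```

View pics/c.png

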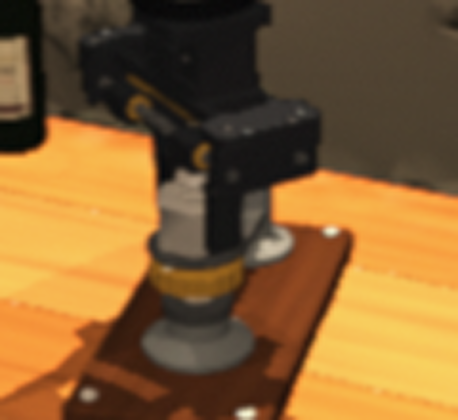

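About 1.4 rad done at 0.23 N m, and the orange band at crop (197,265) has almost gone. Continuing, with a small sideways relief.

>>> step_arm(moves=[{"dp":[0,-0.05,0.03],"rotation":[0,0,0.1]},{"dp":[0,-0.1,0.06],"rotation":[0,0,0.2]},{"dp":[0,-0.1,0.1],"rotation":[0,0,0.3]},{"dp":[0,-0.1,0.13],"rotation":[0,0,0.4]},{"dp":[0,-0.1,0.16],"rotation":[0,0,0.5]},{"dp":[0,-0.1,0.19],"rotation":[0,0,0.6]},{"dp":[0,-0.1,0.19],"rotation":[0,0,0.6]}])

```text
time_s: 8.35
eef_pos: [0.5365, -0.0091, 0.0693]
tool_rot: [-179.9, 0.2, 112.2]
contact_force: [-5.0, -0.8, 3.7]
finger_gap: 0.514
```

```bash
python3 o.py
```

```text
time_s 8.35
eef_pos [ 0.53648464 -0.00913565  0.06929889]
tool_rot [-179.86382615    0.24817823  112.15196157]
contact_force [-5.03456801 -0.80324711  3.68761821]
ft_torque [ 0.04202835  0.78693455 -0.21880485]
finger_gap 0.5143540387525201
q [-13.34230244  27.63064411  93.42643991  -0.32828074  58.91010377
 -35.32453088]
```

>>> step_arm(moves=[{"dp":[0,-0.05,0.03],"rotation":[0,0,0.1]},{"dp":[0,-0.05,0.06],"rotation":[0,0,0.2]},{"dp":[0,-0.05,0.1],"rotation":[0,0,0.3]},{"dp":[0,-0.05,0.13],"rotation":[0,0,0.4]},{"dp":[0,-0.05,0.16],"rotation":[0,0,0.5]}])

```text
time_s: 8.85
eef_pos: [0.5354, -0.0093, 0.0678]
tool_rot: [-179.9, 0.3, 83.5]
contact_force: [-6.8, 0.5, 5.7]
finger_gap: 0.519
```

```bash
python3 tip.py d | head -1
```

```text
[ 0.53540595 -0.0092581   0.06777297] [-179.91017626    0.29605655   83.49231165] 45.716359037333625 [-6.79214925  0.53260602  5.65196154] [0.19924616 1.12656077 0.27428226]
```

>>> step_arm(moves=[{"dp":[0,-0.05,0.02],"rotation":[0,0,0.1]},{"dp":[0,-0.08,0.05],"rotation":[0,0,0.2]},{"dp":[0,-0.08,0.08],"rotation":[0,0,0.3]},{"dp":[0,-0.08,0.11],"rotation":[0,0,0.4]}])

```text
time_s: 9.35
eef_pos: [0.5346, -0.009, 0.0666]
tool_rot: [180.0, 0.3, 60.6]
contact_force: [-2.0, 0.6, 2.0]
finger_gap: 0.519
```

```bash
python3 tip.py e | head -1;  python3 -c "
import cv2;cv2.imwrite('pics/e.png',cv2.resize(cv2.imread('pics/scene_e.png')[180:250,235:315],(720,600),interpolation=2))"
```

```text
[ 0.53455364 -0.00900753  0.06658595] [179.9861102    0.28967347  60.57180193] 45.71891369066138 [-2.00276983  0.64875312  2.04953561] [0.37311325 0.53617484 0.33250616]
```

View pics/e.png

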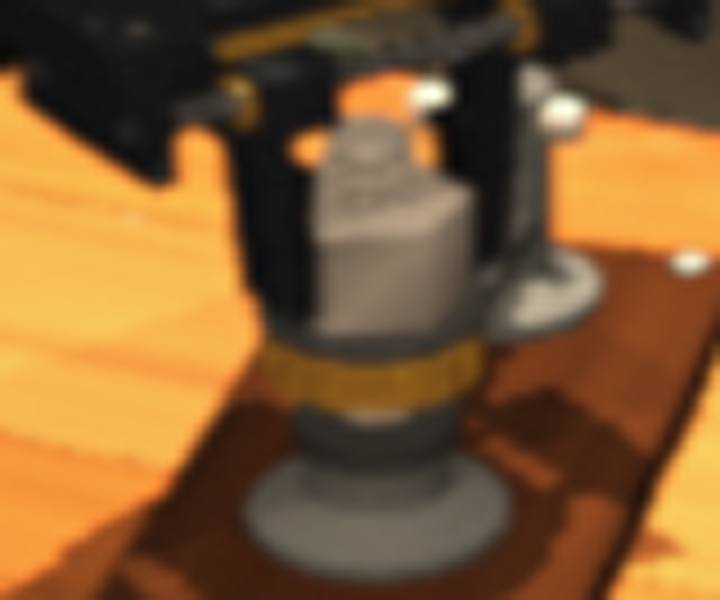

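At 2.9 rad the torque is 0.33 N m and no orange shows; the flange at crop (375,335) sits on the brass. From here I'll use small steps until torque is about 0.45.

>>> step_arm(moves=[{"dp":[0,0,0.02],"rotation":[0,0,0.06]},{"dp":[0,0,0.04],"rotation":[0,0,0.12]}])

```text
time_s: 9.65
eef_pos: [0.5344, -0.0089, 0.0662]
tool_rot: [180.0, 0.3, 54.0]
contact_force: [-2.6, 1.8, 1.9]
finger_gap: 0.52
```

```bash
python3 tip.py f | head -1
```

```text
[ 0.53436406 -0.00886919  0.06622051] [179.98635304   0.2844005   53.97481251] 45.776895475513456 [-2.56141675  1.79956426  1.88715783] [0.37692455 0.71548153 0.30103746]
```

>>> step_arm(moves=[{"dp":[0,-0.02,0.02],"rotation":[0,0,0.06]},{"dp":[0,-0.03,0.04],"rotation":[0,0,0.12]}])

```text
time_s: 9.95
eef_pos: [0.5342, -0.0087, 0.0659]
tool_rot: [179.9, 0.3, 47.3]
contact_force: [-2.8, 1.1, 2.8]
finger_gap: 0.513
```

```bash
python3 tip.py g | head -1
```

```text
[ 0.53416432 -0.00870912  0.06588186] [179.94353251   0.2737823   47.28554997] 45.2045940513399 [-2.79415361  1.05485517  2.81898281] [0.31153092 0.53807307 0.31800604]
```

>>> step_arm(moves=[{"dp":[0,-0.02,0.02],"rotation":[0,0,0.07]},{"dp":[0,-0.03,0.05],"rotation":[0,0,0.15]}])

```text
time_s: 10.25
eef_pos: [0.534, -0.0085, 0.0655]
tool_rot: [179.9, 0.3, 38.8]
contact_force: [-2.8, 1.1, 3.9]
finger_gap: 0.522
```

```bash
python3 tip.py h | head -1
```

```text
[ 0.53396453 -0.00847998  0.06552568] [179.90954732   0.25355937  38.83413176] 45.952028165253736 [-2.78679591  1.14633162  3.93350641] [0.38700284 0.73980906 0.36128107]
```

>>> step_arm(moves=[{"dp":[0,-0.02,0.02],"rotation":[0,0,0.06]},{"dp":[0,-0.03,0.03],"rotation":[0,0,0.12]}])

```text
time_s: 10.55
eef_pos: [0.5338, -0.0083, 0.0652]
tool_rot: [179.9, 0.2, 32.2]
contact_force: [-1.9, 0.9, 2.8]
finger_gap: 0.52
```

```bash
python3 tip.py i | head -1
```

```text
[ 0.53381906 -0.00827111  0.06524716] [179.8792337    0.23309027  32.18024382] 45.831728236637396 [-1.86814042  0.94240253  2.75582907] [0.38484144 0.55314201 0.35927141]
```

>>> step_arm(moves=[{"dp":[0,-0.02,0.02],"rotation":[0,0,0.06]},{"dp":[0,-0.02,0.03],"rotation":[0,0,0.12]}])

```text
time_s: 10.85
eef_pos: [0.5337, -0.0081, 0.065]
tool_rot: [179.9, 0.2, 25.5]
contact_force: [-2.6, 0.9, 3.4]
finger_gap: 0.519
```

```bash
python3 tip.py j | head -1
```

```text
[ 0.53370864 -0.00808914  0.06501761] [179.86044268   0.21382355  25.49514708] 45.725181948025714 [-2.58123153  0.8919539   3.37050356] [0.50654952 0.65473609 0.51142902]
```

Torque reached 0.51 N m at 3.52 rad, clearly above the ring-only level of about 0.32. I'll let go and lift.

>>> step_arm(moves=[{"dp":[0,0,0],"rotation":[0,0,0]},{"dp":[0,0,0],"rotation":[0,0,0]},{"dp":[0,0,0],"rotation":[0,0,0]},{"dp":[0,0,0],"rotation":[0,0,0]},{"dp":[0,0,0],"rotation":[0,0,0]},{"dp":[0,0,-1],"rotation":[0,0,0]},{"dp":[0,0,-3],"rotation":[0,0,0]},{"dp":[0,0,-6],"rotation":[0,0,0]},{"dp":[0,0,-10],"rotation":[0,0,0]},{"dp":[0,0,-14],"rotation":[0,0,0]},{"dp":[0,0,-18],"rotation":[0,0,0]},{"dp":[0,0,-18],"rotation":[0,0,0]}], gripper=8)

```text
time_s: 12.15
eef_pos: [0.5359, -0.0077, 0.251]
tool_rot: [179.5, -0.3, 25.5]
contact_force: [0.0, 0.1, 0.4]
finger_gap: 0.907
```

```bash
python3 tip.py k | head -1
python3 - <<'E'
from h import *
from station import vision
s=vision.snapshot("wrist");print(hexfit(s,(.536,-.006)))
S=cv2.imread("pics/scene_k.png");W=s["pixels"][:,:,::-1]
cv2.imwrite("pics/k.png",np.hstack([cv2.resize(S[180:250,235:315],(400,350),interpolation=2),cv2.resize(W[80:280,170:398],(400,350),interpolation=2)]))
# per-row colour down the nut stack, before / after
P=cloud(vision.snapshot("scene"))
for n in ("b","e","k"):
    I=cv2.cvtColor(cv2.imread(f"pics/scene_{n}.png"),cv2.COLOR_BGR2HSV)[205:235,272:282].reshape(30,10,3)
    print(n,[tuple(int(x) for x in r) for r in np.median(I,1)][6:26])
print(P[205:235,277].round(3)[6:26].tolist())
E
```

```text
[ 0.53588408 -0.00770525  0.25104154] [179.50146873  -0.26048291  25.50392786] 79.89517212641123 [0.03878046 0.09894848 0.35432901] [-0.02339598  0.13423482 -0.02438292]
(np.float64(0.12658310860187386), (np.float64(0.012237530680902237), array([ 0.536, -0.006]), np.float64(25.0)), 1954)
b [(16, 71, 128), (16, 72, 126), (16, 72, 124), (16, 71, 117), (16, 66, 91), (18, 54, 67), (16, 52, 61), (8, 142, 81), (10, 225, 136), (12, 232, 155), (16, 211, 154), (17, 207, 158), (17, 206, 152), (17, 207, 138), (17, 206, 135), (17, 203, 137), (16, 170, 135), (16, 110, 120), (16, 73, 77), (17, 51, 51)]
e [(16, 71, 133), (16, 70, 133), (16, 71, 133), (16, 71, 132), (16, 71, 130), (15, 71, 130), (16, 70, 125), (15, 69, 111), (16, 58, 75), (17, 52, 63), (15, 89, 67), (16, 167, 100), (17, 202, 131), (17, 206, 133), (17, 206, 133), (17, 203, 136), (16, 171, 135), (16, 111, 121), (16, 72, 77), (17, 49, 51)]
k [(16, 71, 133), (16, 71, 131), (16, 71, 131), (16, 71, 131), (16, 71, 131), (16, 71, 131), (16, 71, 131), (16, 70, 124), (16, 67, 99), (17, 56, 70), (16, 52, 62), (16, 113, 70), (17, 187, 107), (17, 204, 128), (17, 206, 131), (17, 204, 134), (16, 177, 134), (16, 117, 116), (16, 75, 76), (16, 49, 51)]
[[0.515, -0.021, 0.116], [0.516, -0.02, 0.112], [0.513, -0.022, 0.111], [0.516, -0.02, 0.107], [0.518, -0.019, 0.103], [0.513, -0.021, 0.103], [0.516, -0.02, 0.099], [0.512, -0.022, 0.099], [0.512, -0.022, 0.096], [0.511, -0.022, 0.094], [0.505, -0.025, 0.095], [0.51, -0.023, 0.089], [0.511, -0.022, 0.086], [0.512, -0.021, 0.083], [0.514, -0.02, 0.079], [0.514, -0.02, 0.076], [0.514, -0.02, 0.073], [0.526, -0.013, 0.063], [0.528, -0.013, 0.059], [0.523, -0.015, 0.059]]
```

View pics/k.png

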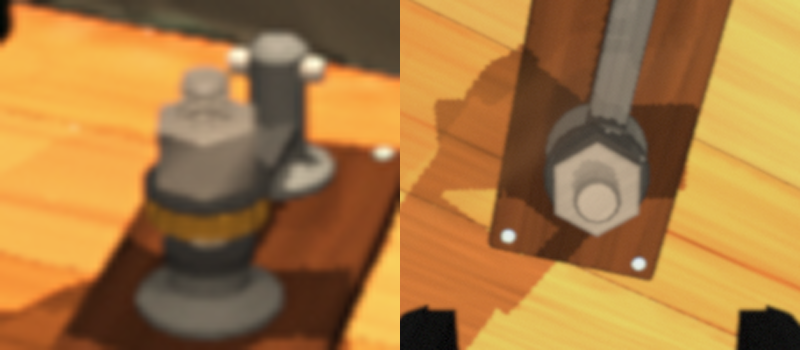

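Run:
```python
from h import *
from station import vision, r
P=cloud(vision.snapshot("top"));Q=cloud(np.load("top0.npz"))
for u,v in [(180,229),(141,235),(363,217),(348,175)]: print(abs(np.nanmedian(P[v-12:v+12,u-12:u+12]-Q[v-12:v+12,u-12:u+12],(0,1))).round(4))
print(r.sign_off())
```

```text
[0. 0. 0.]
[0. 0. 0.]
[0.     0.     0.0002]
[0.     0.     0.0002]
the job is handed in; nothing more can be done
None
```

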